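# Open the bench centrifuge

## Robot

A 6-joint arm with a two-finger parallel gripper is mounted at the origin on the work surface. World frame = base frame: x ahead of the robot, y to its left, z up, the work surface at z = 0. Lengths are in m, angles in rad, forces in N, time in s.
With the tool pointing down it reaches from about 0.375 to 0.975 m from the base axis. Payload 3.8 kg.
Tool frame: the origin (TCP) lies where the fingers leave the gripper's body, on its centre line; the fingertips stand 64 mm ahead of it and the grasp point (between the pads) lies 45 mm ahead of it (manip.tcp_to_tips is the z of the fingertips in the tool frame, in m); z points along the fingers, y is the line along which they close (so a half turn about z gives the same grasp; the last joint's range is limited). The gripper opens to 88 mm and grips with 3 to 60 N. Pads are 18 mm wide; open, the fingers measure 123 mm over their backs; the gripper's body (75 mm by 187 mm) begins 45 mm behind the grasp point.
Start: joints at [1.281, 0.264, 1.604, -0, 1.274, -0.037], TCP at [0.169, 0.654, 0.303] pointing down, gripper open.
Joint ranges: [-2.63, 2.63], [-0.94, 2.18], [0.31, 2.57], [-1.31, 4.45], [0, 2.66], [-2.55, 2.55]. Speed limits (rad/s): [2.57, 2.57, 3.14, 3.14, 3.14, 3.14].

## Interface

Orientations are given as a 3x3 rotation matrix whose columns are the frame's x, y, z axes.
In Python, from bench import manip, kin, optics, telemetry gives the robot as it stands. Calls block until the motion is done:
- manip.move_to(position, orientation): joint-space move of the TCP to a pose.
- manip.move_straight(position, orientation=None, velocity=0.15): straight line of the TCP; orientation=None keeps the orientation; velocity is the mean speed in m/s.
- manip.move_j(angles): joint-space move.
- manip.command_gripper(opening, squeeze=None): finger opening in m; squeeze is the grip in N (None keeps the last); returns when the fingers have stopped.
- manip.hold(seconds).
- kin.solve_ik(position, orientation): joint angles nearest the present ones, or None.
- optics.grab_frame(name): name is "scene" or "top" or "wrist"; returns (picture, depth): 480x640x3 uint8, red, green, blue; 480x640 float32, m along the optical axis (not along the pixel's ray), 0 where there is no reading.
- optics.get_calibration(name): a dict with "fov_y" (degrees; the focal length in pixels is half the picture's height over the tangent of half this angle, whatever the lens; pixels are square), "cx", "cy" (the principal point, pixels), "camera_from_world" (4x4, takes a point from world to camera coordinates). Camera axes: x right, y down, z forward; pixel columns grow to the right and rows downward; lengths in m; the calibration is good to about 2 mm. A picture is of the moment at which its call begins: read the wrist's pose just before it. get_calibration takes no time and is no camera call; for the wrist camera it gives the pose at the moment of the call.
A pose or a line that the arm cannot do raises manip.Unreachable and nothing moves.
- manip.job_done(): hands the job in; it is judged then, once.
Readings, each from a call of its own:
- telemetry.get_clock(): time.
- telemetry.get_qpos(): joint angles.
- telemetry.get_dq(): joint speeds.
- telemetry.get_effort(): joint torques, N m.
- telemetry.get_tool_pos(): TCP position.
- telemetry.get_tcp_rot(): TCP orientation.
- telemetry.get_force(): force on the tool from outside, world axes, zero at the start.
- telemetry.get_ft_torque(): the same for the moment, N m.
- telemetry.get_finger_gap(): finger opening in m.
- telemetry.get_grip_force(): force on a finger pad.
Only numpy, scipy, OpenCV 4.12 (cv2) and the standard library are available. Lean on these libraries where they do the work, as an engineer would, in place of code of your own. Each camera call takes 0.05 s, during which the arm holds its last target. There are 200 camera calls.

## Task

Get the bench centrifuge open for the next class: slide the steel safety catch on its front deck all the way off the lid's tab, then press the round release button so that the lid springs open to its stop. Let go of the machine, leave the lid standing open with the catch off, and do not knock or shift the glassware and other things standing around.

Things in the scene. Friction and masses are not known exactly. Their poses are not given: they have to be found in the camera images.
- centrifuge: White bench centrifuge, 300 mm deep (x) x 250 wide (y), fixed to the table. Origin: centre of its underside. Its own -x side is the front and roughly faces the robot (yaw up to 0.5 rad either way). Front deck: flat top at z 125, x -152 to -60, with the catch at x -100 in its y < 0 half and the round button at x -105, y +60. Behind it the shut lid, x -55 to +130, top at z 137, low dome to z 150.
- catch (a joint): Sliding safety catch, m: 0 = fully over the lid's tab; grows as it slides along the deck to the centrifuge's own -y, away from the button; 0.045 = end stop. The tab is clear from 0.034 on. Starts between 0 and 0.008. 2 to 3 N moves it; it stays where it is left. While on, it keeps the lid shut even if the button is pressed.
- catch_fin (a point): Top centre of the catch's upright steel fin, 41 above the deck; moves with the catch. Fin: 30 mm along the centrifuge's x, 12 thick along its y. It stands on a foot 34 wide (y), 30 long (x), 14 high above the deck, with a flat tongue reaching 23 further over the lid's tab. The upper 28 mm of the fin are free: push its side or pinch it. Axes as the centrifuge's.
- release (a joint): Travel of the release button, m: 0 = up, 0.008 = fully down. Spring: about 2 N to start, 6.4 N fully down. The lid's latch lets go at about 0.005 to 0.006. The button springs back up when released.
- release_top (a point): Centre of the top face of the round grey release button, diameter 40 mm, 12 mm above the deck when up; pressed straight down. 80 mm to the +y of the fin when the catch is on, 50 mm in front of the lid's front edge. Axes as the centrifuge's.
- lid (a joint): Lid angle, rad: 0 = shut, 1.7 = open against its stop, just past upright. Hinged on the side far from the deck; once unlatched with the catch off it springs up by itself in 1 to 3 s. It waits if something is in its way and goes on when that is removed.
- lid_edge (a point): Middle of the upper front edge of the lid (the edge next to the deck); moves with the lid, on a radius of 180 mm about the hinge. The lid is a white slab 185 x 238 x 16 mm.
- lid_tab (a point): Top centre of the steel tab on the lid's front edge, 34 mm wide (y), 21 long (x), 6 thick, 7 mm above the deck while shut, centred on the centrifuge's y -20: the catch's tongue covers it while the catch is on.
- flask: Bystander: conical glass flask, base diameter 84, height 130 mm, beside the centrifuge. Origin: centre of the underside.
- beaker: Bystander: glass beaker, diameter 72, height 95 mm, beside the centrifuge. Origin: centre of the underside.
- bottle: Bystander: amber bottle, diameter 72, height 160 mm, a little further out beside the centrifuge. Origin: centre of the underside.
- jar_lid: Bystander: white screw lid, diameter 68, height 16 mm, on the table in front of the centrifuge. Origin: centre of the underside.
- bowl: Bystander: green plastic bowl, diameter 130, height 55 mm. Origin: centre of the underside.

How it is judged:
On the way, in this order (a step that is already met when the one before it is completed fails the run):
1. the catch is slid off the lid's tab while the lid is still shut (value of joint catch above 0.034 m and value of joint lid below 0.1 rad), for 0.2 s.
2. the release button is pressed down (value of joint release above 0.004 m), for 0.02 s.
3. the lid has sprung open (value of joint lid above 1.55 rad), for 0.2 s.
At the end, for the whole second after the job is handed in: The lid stands still at its open stop (within 0.1 rad of 1.7), the catch is off the tab (at least 34 mm of its 45 mm), the button is back up (within 1.5 mm) (value of joint lid above 1.6 rad and value of joint catch above 0.034 m and value of joint release below 0.0015 m and velocity of joint lid below 0.1 rad/s); the robot touches nothing.
It fails at once if one of the glassware and other things standing around is shifted by more than 30 mm or knocked over (distance of any of flask, beaker, bottle, jar_lid, bowl from where it was at the start of the episode above 0.03 m or angle between any of flask, beaker, bottle, jar_lid, bowl's own z axis and vertical above 0.5 rad).
It also fails if it takes over 38 s, if anything falls off the work surface, if the arm or the gripper's body presses on something with over 40 N, if the wrist force passes 120 N, or if a joint passes its speed limit or range.

## Working session

There is one attempt and no reset: what is moved stays moved. The work goes in short steps, each a Python script; the robot and the scene stay as the last script left them, time stands still between calls to the robot, and variables do not carry over. Pictures are saved under pics/ and viewed, at most 10 in all, crops included, and the job is handed in when it is done.

```bash
mkdir -p pics
cat > h.py <<'E'
import numpy as np, cv2
from bench import manip, kin, optics, telemetry
def grab(n):
    c=optics.get_calibration(n); im,d=optics.grab_frame(n); return c,im,d
def world(c,d):
    """world xyz of every pixel from the depth image"""
    f=d.shape[0]/2/np.tan(np.radians(c["fov_y"])/2)
    v,u=np.mgrid[:d.shape[0],:d.shape[1]]
    p=np.stack([(u-c["cx"])/f*d,(v-c["cy"])/f*d,d],-1)
    T=np.linalg.inv(c["camera_from_world"]); w=p@T[:3,:3].T+T[:3,3]; w[d<=0]=np.nan; return w
E
python3 - <<'E'
from h import *
for n in("scene","top"):
    c,im,d=grab(n); cv2.imwrite(f"pics/{n}0.png",im[...,::-1]); np.savez(f"{n}0.npz",im=im,d=d)
    T=np.linalg.inv(c["camera_from_world"]);print(n,c["fov_y"],c["cx"],c["cy"],T[:3,3].round(3),T[:3,2].round(2),(d>0).mean())
print(telemetry.get_clock(),telemetry.get_tcp_rot().round(2))
E
```

```text
scene 56.02269166805981 323.82505988828285 235.906591797132 [ 1.387 -0.595  1.141] [-0.56  0.39 -0.73] 0.9959114583333334
top 45.1682519410479 317.4825545794776 240.2947244646311 [ 0.255 -0.052  1.754] [ 0.2  -0.   -0.98] 0.9960384114583334
0.1 [[-0.97  0.25 -0.  ]
 [ 0.25  0.97 -0.  ]
 [ 0.   -0.   -1.  ]]
```

View pics/top0.png

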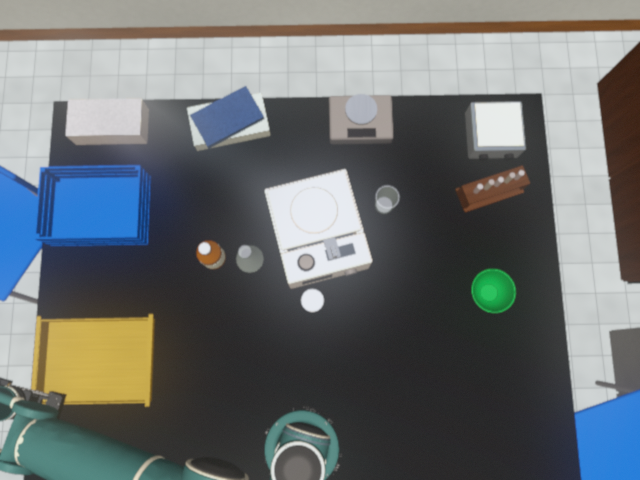

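View pics/scene0.png

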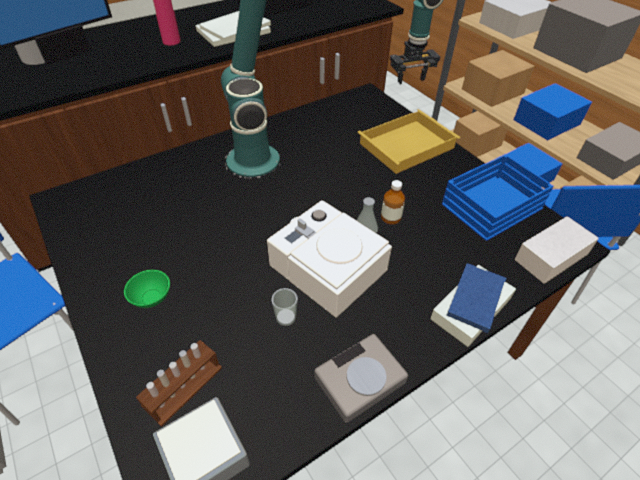

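The top view shows the centrifuge at about (320,228), its front towards the robot. The button is near (306,262), the catch fin near (332,248), the jar lid at (312,300), the flask at (250,258) and the beaker at (387,199). The scene view agrees: button (319,215), fin (303,227).

```bash
cat >> h.py <<'E'
def cloud(n,im,d):
    return world(optics.get_calibration(n),d)
def points(w,im,lo,hi,box):
    x0,x1,y0,y1=box
    m=(w[...,2]>lo)&(w[...,2]<hi)&(w[...,0]>x0)&(w[...,0]<x1)&(w[...,1]>y0)&(w[...,1]<y1)
    return m
E
python3 - <<'E'
from h import *
for n in("top","scene"):
    z=np.load(f"{n}0.npz"); im,d=z["im"],z["d"]; w=cloud(n,im,d)
    r,c={"top":(228,320),"scene":(250,330)}[n]; print(n,"lid",w[r,c].round(3),"tab",np.round(w[300,200],3))
    P=w[r,c]; box=(P[0]-.25,P[0]+.25,P[1]-.2,P[1]+.2)
    m=points(w,im,.105,.145,box); k,l,s,cc=cv2.connectedComponentsWithStats(m.astype(np.uint8)); m=l==1+np.argmax(s[1:,4])
    p=w[m][:,:2].astype(np.float32); rc=cv2.minAreaRect(p*1000); print(rc, m.sum())
    bp=cv2.boxPoints(rc); print(bp.round(0).tolist())
    f=points(w,im,.155,.18,box); print("fin pts",f.sum(),np.nanmean(w[f],0).round(4)); print(np.argwhere(f)[:8].tolist(), w[f][:,2].max() if f.any() else 0)
    r,c={"top":(262,306),"scene":(215,319)}[n]; print("button",w[r,c].round(4), im[r,c])
    g=points(w,im,.128,.145,(w[r,c][0]-.03,w[r,c][0]+.03,w[r,c][1]-.03,w[r,c][1]+.03))&(im.max(-1)<175); print(g.sum(),w[g].mean(0).round(4),np.ptp(w[g],axis=0).round(3))
z=np.load("top0.npz"); im=z["im"]; cv2.imwrite("pics/crop.png",cv2.resize(im[160:320,230:410,::-1],None,fx=4,fy=3.75 and 4,interpolation=2)[:600])
E
```

```text
top lid [ 0.616 -0.064  0.148] tab [0.431 0.303 0.002]
((631.7367553710938, -55.86643981933594), (293.53607177734375, 250.43789672851562), 14.05672836303711) 7105
[[459.0, 30.0], [520.0, -213.0], [805.0, -142.0], [744.0, 101.0]]
fin pts 56 [ 0.5669 -0.09    0.1641]
[[197, 306], [206, 311], [208, 321], [209, 317], [211, 313], [213, 298], [213, 309], [213, 326]] 0.17304381730547247
button [ 0.52   -0.0223  0.1399] [180 174 170]
95 [ 0.5218 -0.0202  0.1334] [0.047 0.046 0.016]
scene lid [ 0.68  -0.084  0.147] tab [ 0.532 -0.454  0.002]
((634.016357421875, -57.83662414550781), (296.79144287109375, 254.4422607421875), 13.889097213745117) 5096
[[459.0, 30.0], [520.0, -217.0], [809.0, -146.0], [748.0, 101.0]]
fin pts 52 [ 0.5507 -0.1037  0.1646]
[[218, 298], [218, 299], [218, 300], [219, 297], [219, 298], [219, 299], [219, 300], [219, 301]] 0.17203074132735974
button [ 0.5332 -0.0263  0.1386] [160 151 144]
133 [ 0.5312 -0.0268  0.1358] [0.04  0.049 0.015]
```

View pics/crop.png

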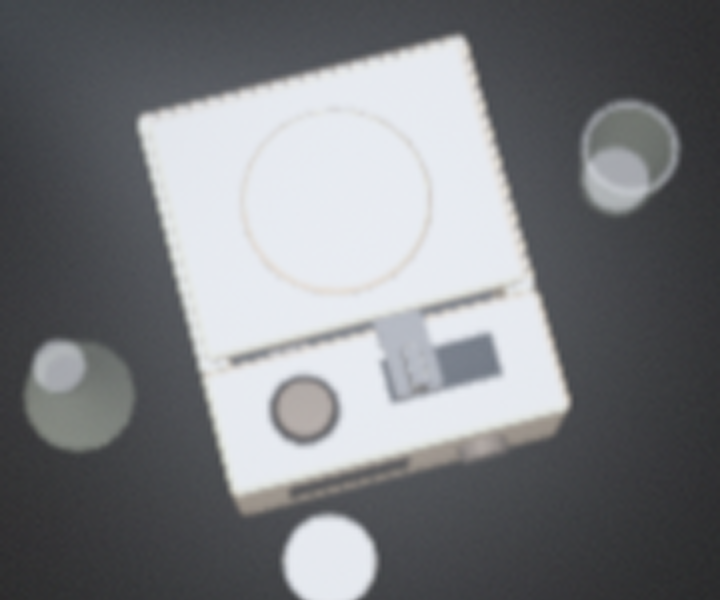

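The crop confirms the shut lid, the button at about (304,409) and the catch over the tab at about (410,350). Both views give yaw ≈ 0.244 rad and a centre near (0.636,-0.056), which matches the stated sizes. I'll move above the deck and refine with the wrist camera.

```bash
cat >> h.py <<'E'
YAW=0.244; C=np.array([.636,-.0555])
ex=np.array([np.cos(YAW),np.sin(YAW)]); ey=np.array([-ex[1],ex[0]])
R=np.array([[-ex[0],ey[0],0],[-ex[1],ey[1],0],[0,0,-1.]])
def P(x,y,ztip): # centrifuge x,y in mm, tip height in m -> TCP
    return np.r_[C+ex*x/1000+ey*y/1000, ztip+manip.tcp_to_tips]
def loc(w): q=w[...,:2]-C; return np.stack([q@ex,q@ey],-1)*1000
E
python3 - <<'E'
from h import *
manip.move_to(P(-110,20,.30),R); manip.command_gripper(0.0,20)
c,im,d=grab("wrist"); cv2.imwrite("pics/w1.png",im[...,::-1]); np.savez("w1.npz",im=im,d=d,w=world(c,d))
w=world(c,d); L=loc(w)
f=(w[...,2]>.158)&(w[...,2]<.172)&(abs(L[...,0]+100)<40)&(abs(L[...,1]+20)<40)
print("fin",f.sum(),w[f].mean(0).round(4),L[f].min(0).round(1),L[f].max(0).round(1),np.median(w[f][:,2]))
b=(w[...,2]>.131)&(w[...,2]<.145)&(np.hypot(L[...,0]+105,L[...,1]-60)<32)
print("btn",b.sum(),w[b].mean(0).round(4),L[b].min(0).round(1),L[b].max(0).round(1))
print(telemetry.get_clock(),telemetry.get_finger_gap(),manip.tcp_to_tips,telemetry.get_force())
E
```

```text
fin 604 [ 0.547  -0.1012  0.1654] [-111.4  -29.7] [-81.2 -17.3] 0.16587273215897375
btn 1636 [ 0.5232 -0.0234  0.1364] [-120.5   38.8] [-81.5  78.1]
4.275 0.0004125692541113965 0.064 [ 1.13050649  0.20467037 -0.2276354 ]
```

View pics/w1.png

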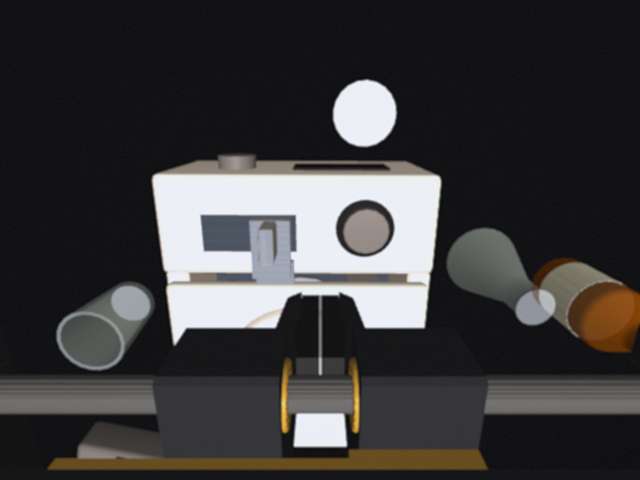

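The wrist view shows the fin at (267,243) and the button at (366,230). Both measure about 4 mm further in x than predicted, with heights of 0.166 and 0.137 as expected. I'll shift the frame and push the catch.

```bash
echo 'C=C+ex*.004-ey*.0015' >> h.py
python3 - <<'E'
from h import *
manip.move_straight(P(-100,17,.22),R,.2); manip.move_straight(P(-100,17,.145),None,.12)
f0=telemetry.get_force()
y=17
manip.move_straight(P(-100,-30,.145),None,.06); y=-30
print((telemetry.get_force()-f0).round(1))
while y>-46:
    y-=2; manip.move_straight(P(-100,y,.145),None,.03)
    f=(telemetry.get_force()-f0)[:2]@ey; print(y,f.round(1))
    if abs(f)>10: break
manip.move_straight(P(-100,y+12,.145),None,.1); manip.move_straight(P(-100,y+12,.24),None,.2)
manip.move_straight(P(-115,60,.2),None,.2)
c,im,d=grab("wrist"); cv2.imwrite("pics/w2.png",im[...,::-1]); w=world(c,d); L=loc(w)
m=(w[...,2]>.158)&(w[...,2]<.172)&(abs(L[...,0]+100)<40)&(abs(L[...,1]+50)<50)
print("fin",m.sum(),L[m].mean(0) if m.any() else 0)
print(telemetry.get_clock())
E
```

```text
[-0.7 -0.2  0.4]
-32 -0.1
-34 0.9
-36 1.3
-38 0.7
-40 0.1
-42 0.3
-44 5.2
-46 11.1
fin 1607 [-101.95051822  -62.30566159]
10.15
```

View pics/w2.png

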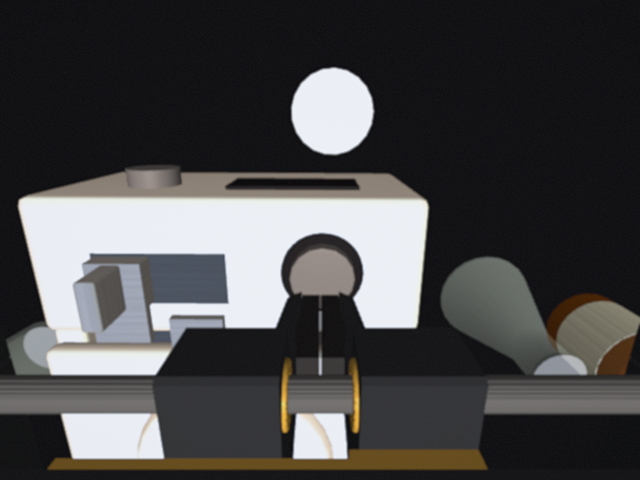

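The catch has moved to the far end of its slot (fin near (105,298)). The fin measures y ≈ -62 to -65 and the push met the end stop, so the tab at (197,320) is clear. Next I press the button.

Run:
```python
from h import *
manip.move_straight(P(-107,59,.2),None,.2); manip.move_straight(P(-107,59,.140),None,.12)
f0=telemetry.get_force(); z=.140
while z>.127:
    z-=.0015; manip.move_straight(P(-107,59,z),None,.03)
    f=(telemetry.get_force()-f0)[2]; print(round(z,4),f.round(1))
    if f>9: break
manip.hold(.2)
manip.move_straight(P(-109,59,.155),None,.15); manip.move_straight(P(-230,59,.27),None,.25)
manip.hold(2.5)
c,im,d=grab("scene"); cv2.imwrite("pics/s2.png",im[...,::-1])
c,im,d=grab("top"); w=world(c,d); L=loc(w); m=(w[...,2]>.2)&(abs(L[...,0]-110)<80)&(abs(L[...,1])<120)
print("lid",m.sum(),L[m].min(0),L[m].max(0),np.nanmax(w[m][:,2]) if m.any() else 0)
print(telemetry.get_clock(),telemetry.get_force())
```

```text
0.1385 0.9
0.137 1.2
0.1355 2.3
0.134 4.6
0.1325 4.9
0.131 3.2
0.1295 5.2
0.128 11.7
lid 1950 [ 111.36028559 -116.88837205] [155.42416265 119.93657059] 0.33013906637652957
17.0 [ 0.48810569 -0.43710188 -0.50177673]
```

View pics/s2.png

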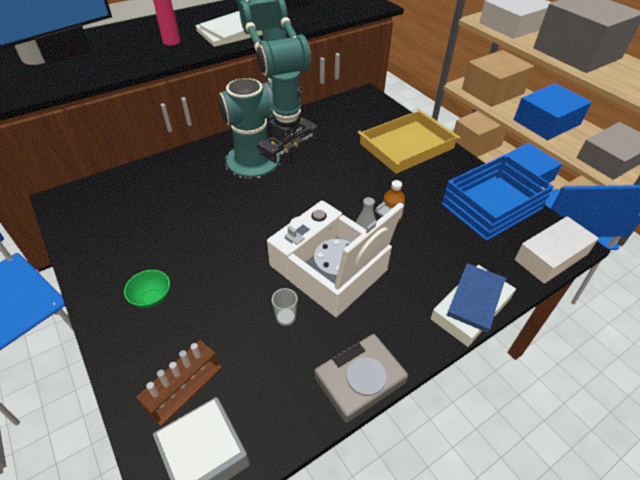

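The lid stands just past upright (around (370,245), top at z 0.33). The catch is off at (295,232), the button is up at (319,215), the glassware is undisturbed and the gripper is clear.

```bash
python3 -c "
from h import *
manip.hold(.5); print(manip.job_done())"
```

```text
the job is handed in; nothing more can be done
None
```

I slid the catch off to its end stop and pressed the button; the lid sprang open to its stop, no glassware was disturbed, and I handed the job in at about 17.5 s.

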